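# Open the wood-filler jar and hold its cap over it

## Robot

A 7-joint arm with a two-finger parallel gripper is mounted at the origin on the work surface. World frame = base frame: x ahead of the robot, y to its left, z up, the work surface at z = 0. Lengths are in m, angles in rad, forces in N, time in s.
With the tool pointing down it reaches from about 0.4 to 0.85 m from the base axis. Payload 10.4 kg.
Tool frame: the origin (TCP) lies midway between the tips of the shut fingers; the grasp point (between the pads) lies manip.pinch_z behind it (manip.pinch_z is the distance from the TCP to the grasp point, in m); z points along the fingers, y is the direction in which the jaws open and shut (so a half turn about z gives the same grasp; the last joint's range is limited). The gripper opens to 85 mm and grips with 20 to 120 N. Pads are 22 mm wide; open, the fingers measure 114 mm over their backs; the gripper's body (76 mm by 85 mm) begins 54 mm behind the grasp point. The pads swing forward as they close: fully open they stand 13 mm farther back than shut.
Start: joints at [1.086, 0.332, -0.065, 1.46, 0.022, 1.35, -0.088], TCP at [0.278, -0.56, 0.231] pointing down, gripper open.
Joint ranges: [-2.6, 2.6], [-0.5, 2.12], [-1.47, 1.34], [0.16, 2.42], [-1.27, 4.41], [0.06, 2.06], [-2.6, 2.6]. Speed limits (rad/s): [2.22, 2.22, 2.79, 2.79, 3.14, 3.14, 3.14].

## Interface

Orientations are given as a unit quaternion [x, y, z, w].
In Python, from workcell import manip gives the robot as it stands.
- The arm moves only by the shell command python3 -m handwheel 'ROWS' [FORCE]. ROWS is JSON, a list that holds one entry, the list of rows, each a list of 7 numbers: the shift along the tool's x, y, z in m, then the turn, a rotation vector about the tool's x, y, z in rad, then the finger opening in m, from 0 to 0.0854. In form: [[[tx, ty, tz, ax, ay, az, claw], ...]]. A call has 1 to 8 rows; each row is the pose to reach, as a shift and turn from the pose commanded when the call began, along the tool's axes at that moment; what a row does not reach only later rows make up. A row lasts 1/8 s, in which the tool goes at most 62.5 mm and 10.7 degrees, less where a joint would pass 70% of its speed; a pose out of reach is approached as far as the arm can. A call with a gripper value outside its range is refused whole. The fingers move at their own pace and stop on an object; FORCE is the grip in N (left out, the last holds). Time passes only in rows, so rows that repeat a pose let the fingers close. It gives the time, the measured TCP pose, the force and the opening at its end, in the units of the state.
- manip.get_obs(): the state, without advancing time (a new reading comes with each control period).
- manip.camera(name): name is "scene" or "top"; returns the picture (400x640x3 uint8, blue, green, red); there is no depth.
- manip.calibration(name): a dict with "fx", "fy", "cx", "cy" (pixels), "view" (4x4, takes a point from world to camera coordinates). Camera axes: x right, y up, looking along -z (the intrinsics and any distortion apply to the point x, -y, -z); pixel columns grow to the right and rows downward; lengths in m; the calibration is good to about 2 mm. A picture is of the moment at which its call begins. calibration takes no time and is no camera call.
- manip.hand_in(): hands the job in, once; it reports no verdict.
The state is a dict: "clock": time; "joint_pos": joint angles; "joint_velocities": joint speeds; "tau": joint torques, N m; "position": TCP position; "ee_rot": TCP orientation; "ft_force": force on the tool from outside, world axes, zero at the start; "torque": the same for the moment, N m; "grip_width": opening from 0.0 (shut) to 1.0 (fully open).
Only numpy, scipy, OpenCV 4.12 (cv2) and the standard library are available. Lean on these libraries where they do the work, as an engineer would, in place of code of your own. Each camera call takes 0.05 s, during which the arm holds its last target.

## Task

Slide the roll of blue tape straight up off the jar and set it down flat in the middle of the cork pad, without dropping it. Then unscrew the jar's tight red cap anticlockwise, the plywood holder bracing the jar, until its threads come free, and lift it straight up off the jar, which stays seated in the holder. Finish still gripping the cap, level and about two centimetres clear above the jar's mouth, and leave the screw bin, tape measure and screwdriver alone.

Things in the scene. Friction and masses are not known exactly. Their poses are not given: they have to be found in the camera images.
- holder: Plywood jar holder fixed to the bench: block 120 x 120 mm, 40 mm high, with a square pocket 63 mm wide whose floor is 8 mm above the bench. Origin: centre of its underside, x and y along its sides. The jar's square foot stands loose in the pocket, which stops the jar from turning.
- jar_mouth (a point): Centre of the rim of the jar's neck, 106 mm above the jar's underside (114 mm above the bench at the start), z up along the jar. A springy dark sealing disc in the mouth pushes up on the cap with about 16 N when tight and makes it stiff to turn (about 0.2 to 0.5 N m); it stands up to 7 mm above the rim once the cap is off.
- cap_center (a point): Centre of the red ribbed screw cap: 44 mm in diameter, 30 mm high, hollow, 40 g, with a white pointer line on top along its +x axis. This point is half-way up, 15 mm above its lower edge; when tight it lies 9 mm below jar_mouth, its axes match the jar's, and its lower edge is 12 mm above the jar's shoulder.
- roll_center (a point): Centre (half-way up) of the roll of blue tape, a rigid ring 68 mm outside and 52 mm inside diameter, 36 mm high, 70 g. At the start it sits around the cap and neck, resting on the jar's shoulder, with the cap's top 6 mm above the roll's top.
- pad: Cork pad fixed to the bench, 130 x 130 mm, 4 mm thick, where the roll goes. Origin: centre of its underside. It lies to the left or to the right of the holder.
- screwbin: Bystander: open blue bin of screws 100 x 130 mm, 45 mm high, on the other side of the holder from the pad. Origin: centre of its underside.
- tapemeasure: Bystander: black tape measure 70 x 38 mm, 63 mm high, beyond the holder. Origin: centre of its underside.
- screwdriver: Bystander: screwdriver 200 mm long with an orange handle 26 mm thick, lying beyond the holder. Origin: its middle, at bench height; x along it.
- roll: The same roll of tape; origin at the centre of its underside, 18 mm below roll_center.
- cap: The same cap; origin at the centre of its lower edge. It unscrews anticlockwise seen from above (positive about z), rising 4 mm on the way; the threads are free from about 2.2 rad, and past about 2.8 rad it meets a stop: in between it lifts straight off. Part-turned and let go, it stays where it is.
- jar: Yellow loose jar, 0.35 to 0.6 kg, origin at the centre of its underside: square foot 60 mm wide, 34 mm high; round body 58 mm in diameter up to a flat shoulder 70 mm above the underside; white neck 28 mm in diameter with two coarse thread ridges out to 37 mm.
Mind the look-alikes: they are no part of the job. What is meant by the roll is not orange, and is the smaller of those in its own colour.

How it is judged:
By the outcome, as a careful person would: the job done as asked, in the order asked, and still so for the second after the job is handed in, while the arm keeps its last pose, push and grip.
It also fails if it takes over 56 s, if anything falls off the work surface, if the arm or the gripper's body presses on something with over 40 N, if the wrist force passes 120 N, or if a joint passes its speed limit or range.

## Working session

There is one attempt and no reset: what is moved stays moved. The work goes in short steps, Python scripts to look and compute and a shell command to move; the robot and the scene stay as the last step left them, time stands still between calls to the robot, and variables do not carry over. Pictures are saved under pics/ and viewed, and the job is handed in when it is done.

```bash
ls; mkdir -p pics; python3 - <<'E'
from workcell import manip
import cv2
o=manip.get_obs(); print(o); print(manip.pinch_z)
for n in("scene","top"):
    cv2.imwrite(f"pics/{n}0.png",manip.camera(n)); print(manip.calibration(n))
E
```

```text
pics
{'clock': 0.0, 'joint_pos': array([ 1.08640808,  0.33287799, -0.06470097,  1.46093731,  0.02160345,
        1.34990514, -0.08851134]), 'joint_velocities': array([-0.0011611 ,  0.00051053,  0.00057824, -0.000961  ,  0.00037196,
       -0.00042421,  0.00152765]), 'tau': array([-4.67068567e-04, -6.25450301e+01,  4.89622657e-02, -3.91596901e+01,
        1.61656685e-02,  9.96328716e-03,  6.42337000e-05]), 'position': array([ 0.27829559, -0.55920182,  0.23051403]), 'ee_rot': array([ 9.73460630e-01,  2.28853421e-01, -1.97549716e-04, -6.88276872e-04]), 'ft_force': array([ 0.86872799, -0.78496485, -0.20948721]), 'torque': array([ 0.04927878,  0.00121897, -0.01484956]), 'grip_width': 1.002031170862202}
0.0187
{'fx': 365.2826033290561, 'fy': 365.2826033290561, 'cx': 321.4854931170131, 'cy': 196.38942155807345, 'view': array([[ 0.86899983,  0.49449545,  0.01770722, -0.49101589],
       [-0.33939711,  0.56963374,  0.74854993,  0.10697851],
       [ 0.36006791, -0.65649954,  0.66284195, -1.11484748],
       [ 0.        ,  0.        ,  0.        ,  1.        ]])}
{'fx': 387.71259158033104, 'fy': 387.71259158033104, 'cx': 319.2852951174521, 'cy': 195.10797881876005, 'view': array([[-0.0026166 , -0.99991877,  0.0124742 , -0.00423342],
       [ 0.99616941, -0.00151606,  0.08743111, -0.5758842 ],
       [-0.08740509,  0.01265519,  0.99609246, -0.94422181],
       [ 0.        ,  0.        ,  0.        ,  1.        ]])}
```

View pics/scene0.png

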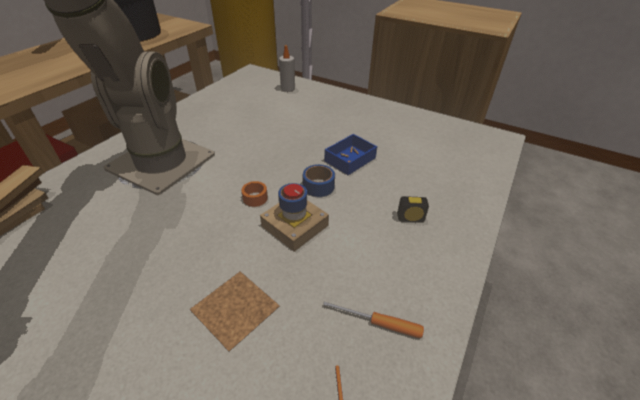

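View pics/top0.png

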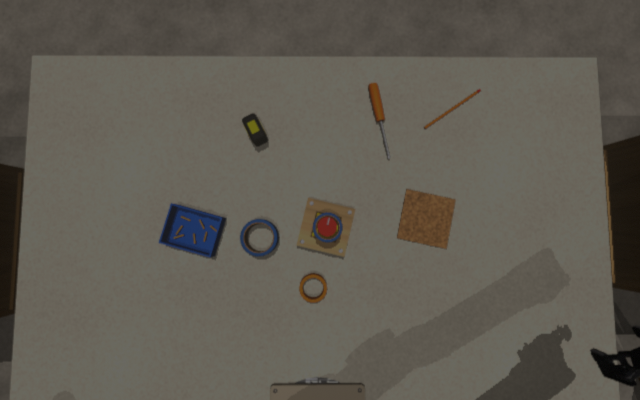

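The pictures show three rings. In the top view they are a blue ring round the red cap at (327,227), a larger blue ring on the bench at (260,237) and an orange ring at (313,288). The roll meant should be the one on the jar, which is blue and the smaller of the two blue ones. I'll confirm that in enlarged crops.

```bash
cat > h.py <<'E'
import numpy as np, cv2
from workcell import manip
def proj(n,p):
    c=manip.calibration(n);q=c['view']@np.append(p,1.)
    return np.array([c['cx']+c['fx']*q[0]/-q[2], c['cy']-c['fy']*q[1]/-q[2]])
def atz(n,u,v,z):
    c=manip.calibration(n);V=c['view'];R=V[:3,:3];t=V[:3,3]
    d=R.T@np.array([(u-c['cx'])/c['fx'],-(v-c['cy'])/c['fy'],-1.]);o=-R.T@t
    return o+d*(z-o[2])/d[2]
def crop(im,x,y,w,h,s,f):
    cv2.imwrite('pics/'+f,cv2.resize(im[y:y+h,x:x+w],None,fx=s,fy=s,interpolation=cv2.INTER_CUBIC))
E
python3 - <<'E'
from h import *
a=cv2.imread('pics/top0.png');b=cv2.imread('pics/scene0.png')
crop(a,230,180,100+30,80,6,'tc1.png');crop(b,230,150,120,100,6,'sc1.png');crop(a,385,175,85,85,6,'tc2.png')
E
```

```text
(no output)
```

View pics/tc1.png

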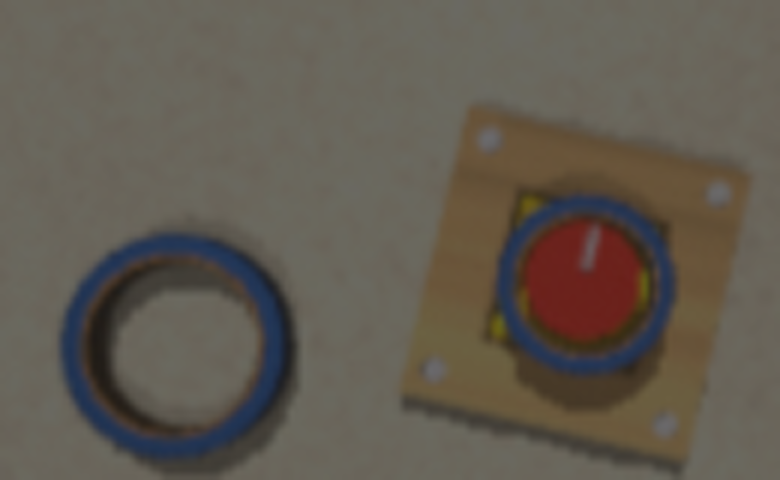

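View pics/sc1.png

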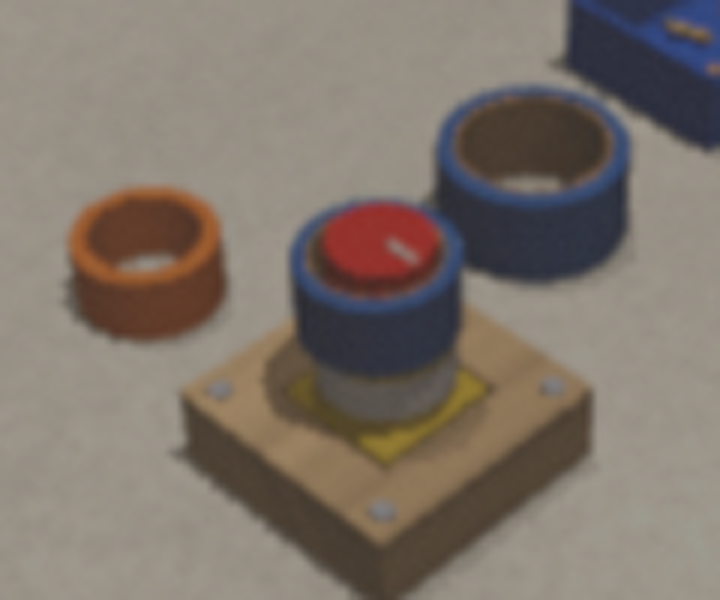

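View pics/tc2.png

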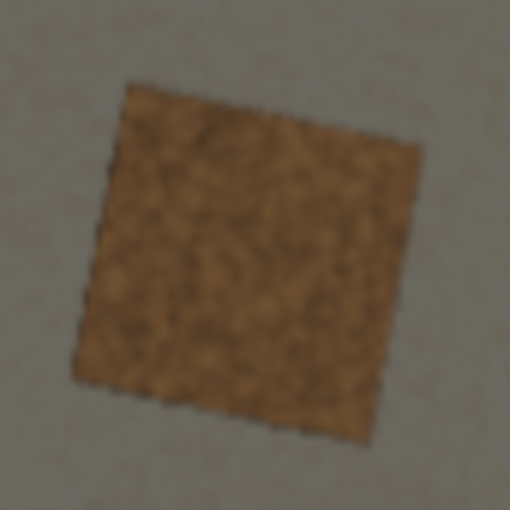

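The crops confirm it: the smaller blue ring sits round the red cap at top (327.5,227). The other blue ring is larger and stands free on the bench. I'll measure now.

```bash
python3 - <<'E'
from h import *
f=lambda x,y,ox,oy:((x+.5)/6-.5+ox,(y+.5)/6-.5+oy)
print('cap top', atz('top',*f(586,280,230,180),.12), 'scene',atz('scene',*f(380.5,242,230,150),.12))
print('roll top', atz('top',*f(586,285,230,180),.114),'scene',atz('scene',*f(377.5,256,230,150),.114))
P=[atz('top',*f(x,y,385,175),.004) for x,y in [(128,83),(423,145),(371,445),(73,378)]]
print('pad',P,np.mean(P,0),[np.linalg.norm(P[i]-P[i-1]) for i in range(4)],np.degrees([np.arctan2(*(P[i]-P[i-1])[1::-1]) for i in range(4)]))
H=[atz('top',*f(x,y,230,180),.04) for x,y in [(475,105),(750,172),(683,463),(402,398)]]
print('holder',np.mean(H,0),[np.linalg.norm(H[i]-H[i-1]) for i in range(4)],np.degrees([np.arctan2(*(H[i]-H[i-1])[1::-1]) for i in range(4)]))
a=atz('top',*f(586,268,230,180),.12);b=atz('top',*f(596,228,230,180),.12);print('pointer',np.degrees(np.arctan2(*(b-a)[1::-1])))
print('big', atz('top',*f(177,345,230,180),.045),np.linalg.norm(atz('top',*f(62,345,230,180),.045)-atz('top',*f(292,345,230,180),.045)))
for s in[(160,250),(220,257),(225,215),(170,204)]:print(atz('top',*s,.045))
# pad via scene
Q=[atz('scene',*q,.004) for q in [(240,273),(278,305),(234,346),(192,308)]];print('pad scene',np.mean(Q,0))
from scipy.spatial.transform import Rotation as R
o=manip.get_obs();print(R.from_quat(o['ee_rot']).as_matrix().round(4))
E
```

```text
cap top [ 0.49750883 -0.02188053  0.12      ] scene [ 0.49947041 -0.02173296  0.12      ]
roll top [ 0.4956796  -0.02207014  0.114     ] scene [ 0.49900144 -0.02350144  0.114     ]
pad [array([ 0.59464032, -0.22810508,  0.004     ]), array([ 0.56783244, -0.35397299,  0.004     ]), array([ 0.44073584, -0.32765949,  0.004     ]), array([ 0.46924589, -0.20199194,  0.004     ])] [ 0.51811362 -0.27793238  0.004     ] [np.float64(0.1280845780791283), np.float64(0.12869107268501911), np.float64(0.1297919301562067), np.float64(0.12886098661170314)] [ -11.76360341 -102.0234437   168.30299807   77.21774095]
holder [ 0.4966168  -0.02109992  0.04      ] [np.float64(0.1227713507419725), np.float64(0.11597337321460532), np.float64(0.121292280615965), np.float64(0.11685098704538763)] [ -13.9595072  -103.82728649  166.44901843   76.89849961]
pointer -14.323924720321292
big [0.47232371 0.14089062 0.045     ] 0.09265809982975863
[0.44208893 0.37861101 0.045     ]
[0.42490316 0.23430371 0.045     ]
[0.52594676 0.22417792 0.045     ]
[0.55297904 0.35808059 0.045     ]
pad scene [ 0.52201482 -0.2753645   0.004     ]
[[ 8.952e-01  4.456e-01 -6.000e-04]
 [ 4.456e-01 -8.952e-01  1.100e-03]
 [-1.000e-04 -1.200e-03 -1.000e+00]]
```

Both cameras agree on the positions to within 3 mm. The roll and cap axis is at about (0.498, -0.022) and the pad centre at about (0.519, -0.277). My yaw estimate says keeping the current tool yaw leaves joint 7 enough range for the whole unscrewing turn. I'll move above the roll.

```bash
python3 -m handwheel '[[[0.045,-0.04,0,0,0,0,0.085],[0.09,-0.08,0,0,0,0,0.085],[0.135,-0.12,0,0,0,0,0.085],[0.18,-0.16,0,0,0,0,0.085],[0.22,-0.2,0,0,0,0,0.085],[0.265,-0.235,0,0,0,0,0.085],[0.31,-0.27,0,0,0,0,0.085],[0.345,-0.305,0,0,0,0,0.085]]]' 30; python3 -c "
from h import *
print(manip.get_obs()['joint_pos'])"
```

```text
clock: 1.1
position: [0.452, -0.1306, 0.2312]
ee_rot: [0.973, 0.229, 0.0, -0.0]
ft_force: [1.0, 0.1, -0.6]
grip_width: 0.999
[ 0.63113148  0.01450651 -0.446667    1.83110616  0.00645165  1.29740639
 -0.92534295]
```

```bash
python3 -m handwheel '[[[0.04,-0.035,0.02,0,0,0,0.085],[0.07,-0.06,0.04,0,0,0,0.085],[0.091,-0.0776,0.055,0,0,0,0.085],[0.091,-0.0776,0.06,0,0,0,0.085],[0.091,-0.0776,0.06,0,0,0,0.085]]]'; python3 - <<'E'
from h import *
o=manip.get_obs();print(o['joint_pos'],o['position'])
a=manip.camera('top');b=manip.camera('scene')
crop(a,270,160,120,120,5,'t1.png');crop(b,220,110,140,140,4,'s1.png')
E
```

```text
clock: 1.72
position: [0.4979, -0.0235, 0.171]
ee_rot: [0.974, 0.229, -0.001, 0.0]
ft_force: [-0.0, -0.3, 0.2]
grip_width: 0.997
[ 0.48051276  0.14124163 -0.56191615  1.84263679  0.08136308  1.18143496
 -1.21749454] [ 0.49790854 -0.02354201  0.17095888]
```

View pics/t1.png

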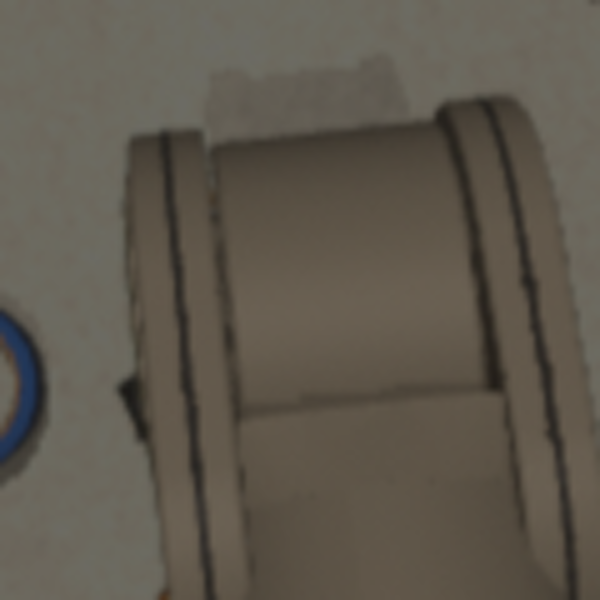

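View pics/s1.png

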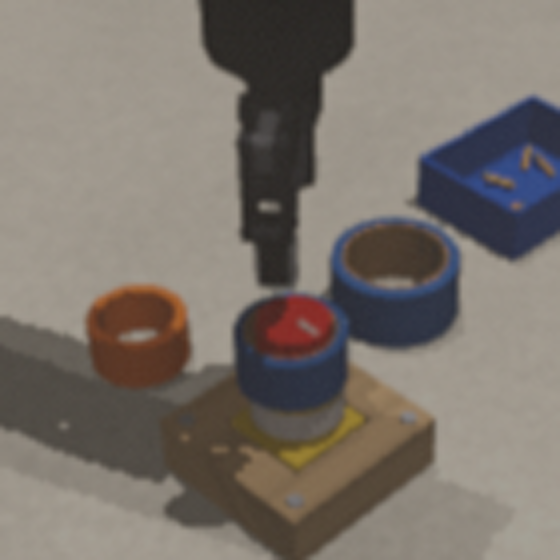

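The gripper is centred over the roll at (0.498, -0.0235), and the roll and cap sit under it at scene crop (291,340). I'll descend in two parts, checking the force between them.

```bash
python3 -m handwheel '[[[0,-0.001,0.02,0,0,0,0.085],[0,-0.001,0.04,0,0,0,0.085],[0,-0.001,0.055,0,0,0,0.085],[0,-0.001,0.068,0,0,0,0.085],[0,-0.001,0.068,0,0,0,0.085]]]'
python3 -m handwheel '[[[0,0,0.012,0,0,0,0.085],[0,0,0.0235,0,0,0,0.085],[0,0,0.0235,0,0,0,0.085]]]'
```

```text
clock: 2.45
position: [0.4975, -0.022, 0.1027]
ee_rot: [0.973, 0.229, -0.001, -0.0]
ft_force: [0.3, -0.5, 0.5]
grip_width: 0.996
clock: 2.82
position: [0.4972, -0.0218, 0.0788]
ee_rot: [0.973, 0.229, -0.001, -0.0]
ft_force: [-0.6, -0.1, -0.1]
grip_width: 0.992
```

```bash
python3 -m handwheel '[[[0,0,0,0,0,0,0.076],[0,0,0,0,0,0,0.072],[0,0,0,0,0,0,0.068],[0,0,0,0,0,0,0.062],[0,0,0,0,0,0,0.06],[0,0,0,0,0,0,0.06]]]' 30
python3 - <<'E'
from h import *
o=manip.get_obs();print(o['ft_force'],o['torque'])
crop(manip.camera('scene'),220,110,140,140,4,'s2.png')
E
```

```text
clock: 3.58
position: [0.4983, -0.0218, 0.0804]
ee_rot: [0.973, 0.229, 0.0, 0.0]
ft_force: [-1.3, 0.9, 5.2]
grip_width: 0.777
[-1.25333645  0.91422412  5.19698054] [0.07686857 0.40148281 0.03676345]
```

View pics/s2.png

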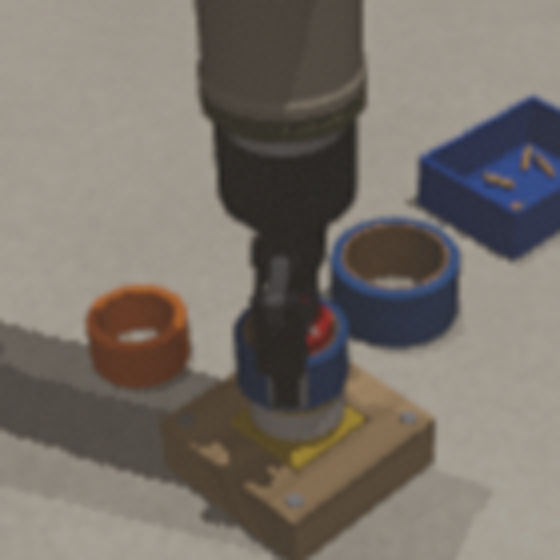

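```bash
python3 -m handwheel '[[[0,0,-0.003,0,0,0,0.06],[0,0,-0.008,0,0,0,0.06],[0,0,-0.015,0,0,0,0.06],[0,0,-0.015,0,0,0,0.06]]]' 35
python3 - <<'E'
from h import *
crop(manip.camera('scene'),220,110,140,140,4,'s3.png')
E
```

```text
clock: 4.12
position: [0.4984, -0.0219, 0.0955]
ee_rot: [0.973, 0.229, 0.001, 0.0]
ft_force: [0.5, 0.3, -0.6]
grip_width: 0.774
```

View pics/s3.png

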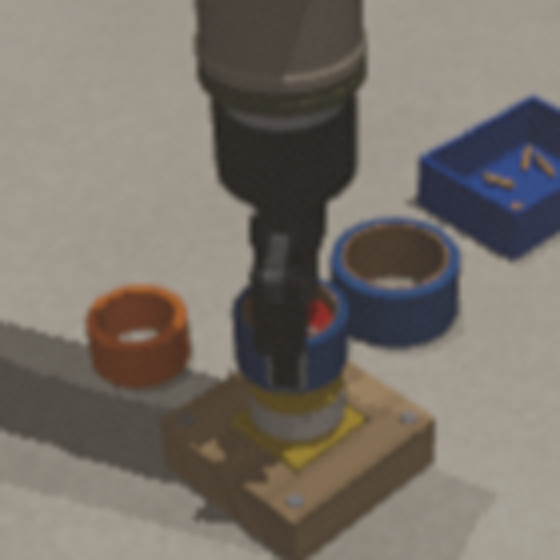

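The roll is lifting level (top now near crop row 290) and the jar stays in its holder. I'll lift on until it is clear.

```bash
python3 -m handwheel '[[[0,0,-0.01,0,0,0,0.06],[0,0,-0.022,0,0,0,0.06],[0,0,-0.035,0,0,0,0.06],[0,0,-0.05,0,0,0,0.06],[0,0,-0.06,0,0,0,0.06],[0,0,-0.065,0,0,0,0.06]]]'
python3 - <<'E'
from h import *
crop(manip.camera('scene'),220,90,140,140,5,'s4.png')
E
```

```text
clock: 4.92
position: [0.4982, -0.0219, 0.1606]
ee_rot: [0.973, 0.229, 0.0, 0.0]
ft_force: [0.3, 0.2, -0.4]
grip_width: 0.777
```

View pics/s4.png

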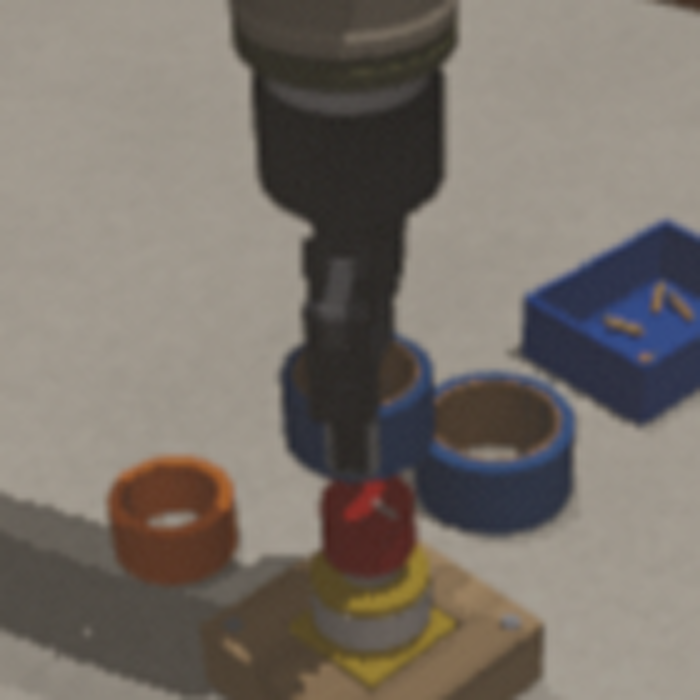

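```bash
python3 - <<'E'
from h import *
for nm,p in [('rolltop@tcp',(.4982,-.0219,.194)),('rollbot@tcp',(.4982,-.0219,.158)),('captop',(.498,-.0219,.12)),('capbot',(.498,-.0219,.09)),('near pad tip',(.4982+.4456*.036,-.0219-.895*.036,.166))]:
    u=proj('scene',p); print(nm,u,(u-[220,90]+.5)*5-.5)
E
```

```text
rolltop@tcp [291.30646569 163.83193119] [358.53232843 371.15965593]
rollbot@tcp [291.90337289 176.84153478] [361.51686444 436.20767392]
captop [292.42376414 189.74459269] [364.11882072 500.72296343]
capbot [292.86933072 199.41969065] [366.34665362 549.09845326]
near pad tip [289.8251984  184.33462368] [351.12599198 473.67311842]
```

The roll in hand lies on the tool axis: I predicted columns 358 to 361 in the crop and see 359. The cap sits about 2 mm along +x from the TCP. I'll carry the roll to the pad.

```bash
python3 -m handwheel '[[[-0.006,0.015,-0.005,0,0,0,0.06],[-0.018,0.046,-0.005,0,0,0,0.06],[-0.033,0.083,-0.005,0,0,0,0.06],[-0.048,0.12,0,0,0,0,0.06],[-0.063,0.158,0.01,0,0,0,0.06],[-0.078,0.196,0.03,0,0,0,0.06],[-0.09,0.226,0.05,0,0,0,0.06],[-0.094,0.2378,0.06,0,0,0,0.06]]]'
python3 -m handwheel '[[[0,0,0,0,0,0,0.06],[0,0,0,0,0,0,0.06]]]'
python3 - <<'E'
from h import *
o=manip.get_obs();print(o['position'],o['joint_pos'])
crop(manip.camera('scene'),170,210,140,140,5,'s5.png')
p=o['position'];
for z in(p[2]+.0336,p[2]-.0024):print((proj('scene',[p[0],p[1],z])-[170,210]+.5)*5)
E
```

```text
clock: 5.98
position: [0.5181, -0.2795, 0.0982]
ee_rot: [0.974, 0.227, -0.001, -0.0]
ft_force: [0.5, 0.4, -0.5]
grip_width: 0.776
clock: 6.22
position: [0.5204, -0.2753, 0.1006]
ee_rot: [0.973, 0.23, 0.0, 0.0]
ft_force: [0.7, 0.5, 0.9]
grip_width: 0.774
[ 0.52037615 -0.27525398  0.10062303] [ 0.71870397  0.38585806 -0.37738738  1.69605643  0.15660617  1.08868643
 -0.813459  ]
[280.85309891 284.17052019]
[295.9155375  344.13035913]
```

View pics/s5.png

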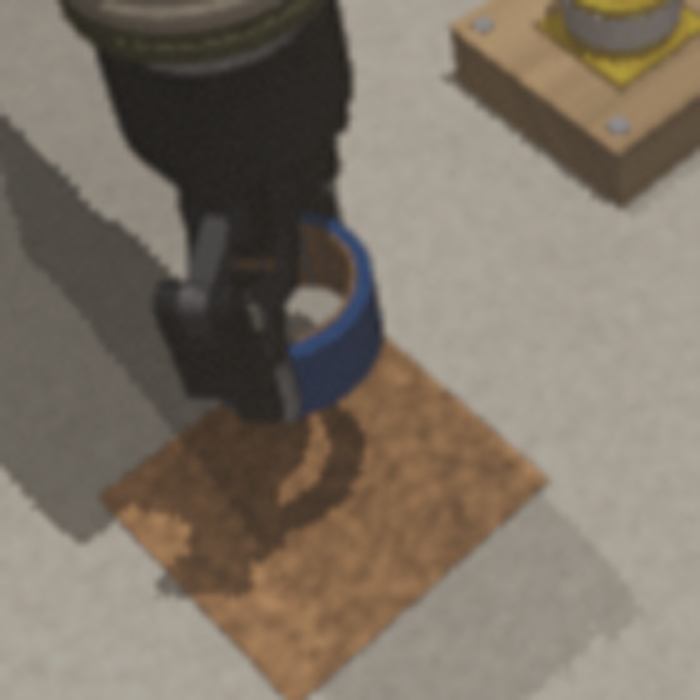

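The roll is held above the pad and level. I'll lower it.

```bash
python3 -m handwheel '[[[0,0.001,0.02,0,0,0,0.06],[0,0.001,0.045,0,0,0,0.06],[0,0.001,0.065,0,0,0,0.06],[0,0.001,0.08,0,0,0,0.06],[0,0.001,0.088,0,0,0,0.06],[0,0.001,0.088,0,0,0,0.06]]]'
python3 -m handwheel '[[[0,0,0.002,0,0,0,0.06],[0,0,0.004,0,0,0,0.06],[0,0,0.004,0,0,0,0.06]]]'
python3 - <<'E'
from h import *
crop(manip.camera('scene'),170,240,140,120,5,'s6.png')
E
```

```text
clock: 7.02
position: [0.5201, -0.2774, 0.0115]
ee_rot: [0.973, 0.229, -0.0, -0.0]
ft_force: [-0.0, -0.7, 0.6]
grip_width: 0.772
clock: 7.4
position: [0.5202, -0.2776, 0.008]
ee_rot: [0.973, 0.229, 0.0, 0.0]
ft_force: [-0.0, -0.6, -1.1]
grip_width: 0.775
```

View pics/s6.png

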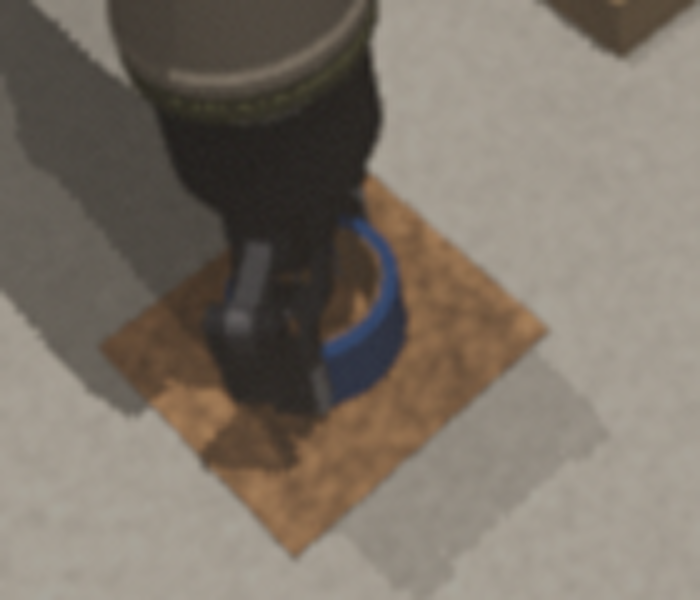

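The roll is over the middle of the pad but not yet touching it. I'll lower the last millimetre or two until the force shows contact.

```bash
python3 -m handwheel '[[[0,0,0.001,0,0,0,0.06],[0,0,0.002,0,0,0,0.06],[0,0,0.002,0,0,0,0.06]]]'
```

```text
clock: 7.82
position: [0.5203, -0.2776, 0.0065]
ee_rot: [0.973, 0.229, 0.0, 0.0]
ft_force: [-3.4, 0.9, 6.4]
grip_width: 0.778
```

```bash
python3 -m handwheel '[[[0,0,0,0,0,0,0.07],[0,0,0,0,0,0,0.078],[0,0,0,0,0,0,0.085],[0,0,0,0,0,0,0.085],[0,0,0,0,0,0,0.085]]]'
python3 -m handwheel '[[[0,0,-0.01,0,0,0,0.085],[0,0,-0.03,0,0,0,0.085],[0,0,-0.06,0,0,0,0.085],[0,0,-0.1,0,0,0,0.085],[0,0,-0.145,0,0,0,0.085],[0,0,-0.17,0,0,0,0.085]]]'
python3 - <<'E'
from h import *
crop(manip.camera('scene'),170,240,140,120,5,'s7.png')
E
```

```text
clock: 8.45
position: [0.5202, -0.2776, 0.0058]
ee_rot: [0.973, 0.229, 0.0, 0.0]
ft_force: [0.0, 0.8, 0.2]
grip_width: 0.996
clock: 9.2
position: [0.5211, -0.2777, 0.1803]
ee_rot: [0.973, 0.229, 0.002, 0.002]
ft_force: [-0.2, -0.2, -0.2]
grip_width: 0.999
```

View pics/s7.png

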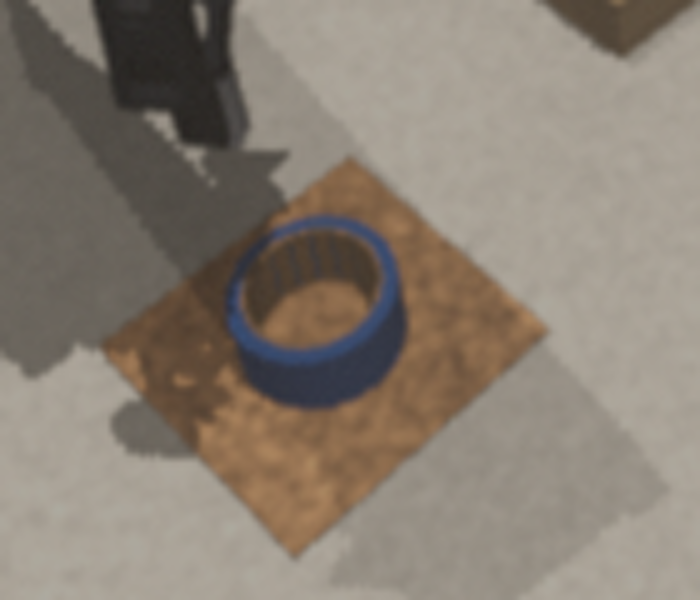

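```bash
python3 - <<'E'
from h import *
f=lambda x,y:((x+.5)/5-.5+170,(y+.5)/5-.5+240)
P=[atz('scene',*f(x,y),.004) for x,y in[(350,157),(548,330),(296,558),(100,345)]]
print(np.mean(P,0),[np.linalg.norm(P[i]-P[i-1]) for i in range(4)])
print('roll top',atz('scene',*f(315,290),.04))
u=proj('scene',[.5203,-.2776,.04]);print((u-[170,240]+.5)*5)
crop(manip.camera('top'),385,175,85,85,6,'t7.png')
crop(manip.camera('scene'),230,150,120,100,6,'s8.png')
E
```

```text
[ 0.5204341  -0.27837688  0.004     ] [np.float64(0.12690275335490964), np.float64(0.1277976291021617), np.float64(0.12780508382823508), np.float64(0.1291480084557913)]
roll top [ 0.52177601 -0.27853151  0.04      ]
[314.11789647 287.07389441]
```

View pics/s8.png

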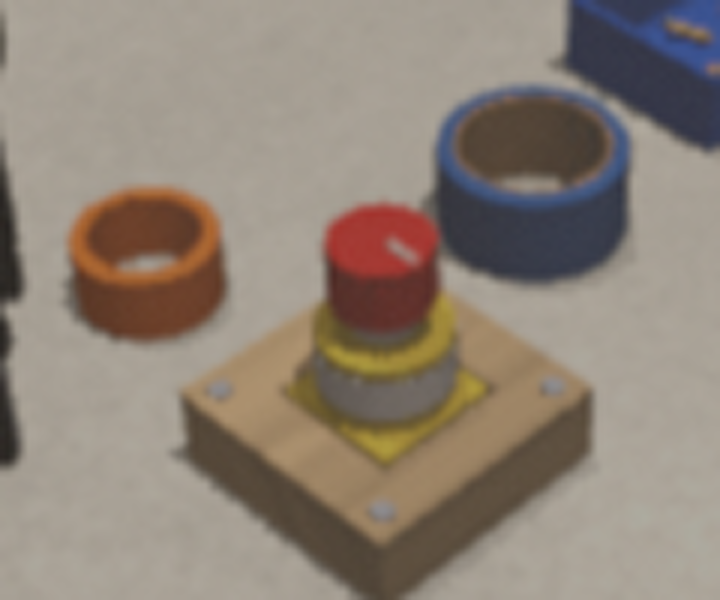

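View pics/t7.png

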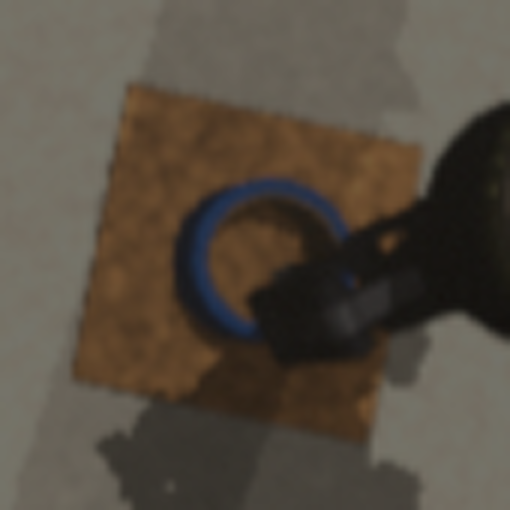

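The roll stands flat, at (0.5218, -0.2785) against a pad centre of (0.5204, -0.2784) in the same view. The cap now shows free at crop (382,242), which puts it at about (0.4997, -0.021) in robot terms. I'll move over the cap.

```bash
python3 -m handwheel '[[[0.012,-0.03,0,0,0,0,0.085],[0.028,-0.07,0,0,0,0,0.085],[0.044,-0.11,0,0,0,0,0.085],[0.06,-0.15,0,0,0,0,0.085],[0.076,-0.19,0,0,0,0,0.085],[0.0955,-0.2393,0,0,0,0,0.085],[0.0955,-0.2393,0,0,0,0,0.085],[0.0955,-0.2393,0,0,0,0,0.085]]]'
python3 - <<'E'
from h import *
o=manip.get_obs();print(o['position'],o['joint_pos'])
crop(manip.camera('scene'),220,90,140,140,5,'s9.png')
E
```

```text
clock: 10.35
position: [0.4987, -0.0213, 0.1755]
ee_rot: [0.973, 0.229, -0.0, 0.0]
ft_force: [-0.1, -0.5, -0.2]
grip_width: 0.997
[ 0.49868765 -0.02127957  0.17546232] [ 0.48022532  0.13865213 -0.56618142  1.83557951  0.08035257  1.1906706
 -1.2204877 ]
```

View pics/s9.png

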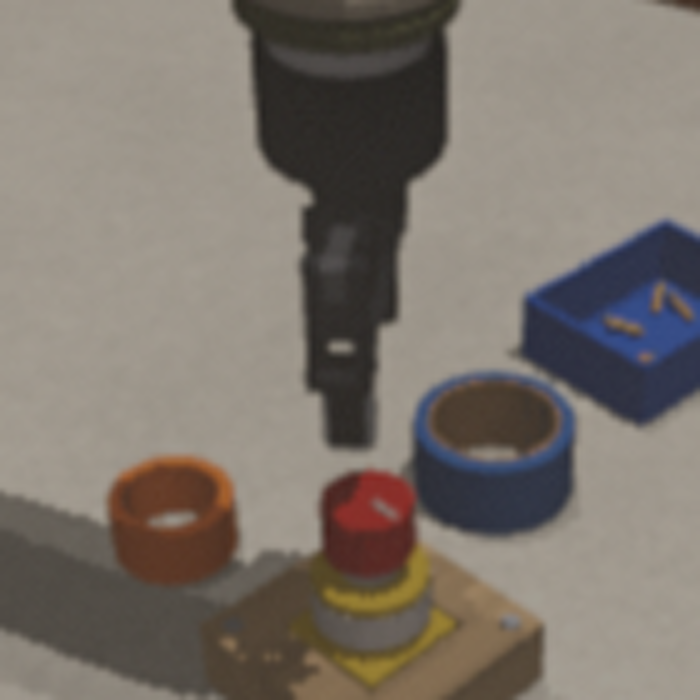

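```bash
python3 -m handwheel '[[[0.001,0,0.025,0,0,0,0.085],[0.001,0,0.045,0,0,0,0.085],[0.001,0,0.06,0,0,0,0.085],[0.001,0,0.075,0,0,0,0.085],[0.001,0,0.0895,0,0,0,0.085],[0.001,0,0.0895,0,0,0,0.085]]]'
python3 - <<'E'
from h import *
crop(manip.camera('scene'),250,130,90,110,6,'s10.png')
E
```

```text
clock: 11.15
position: [0.4993, -0.0203, 0.0853]
ee_rot: [0.973, 0.229, -0.001, -0.0]
ft_force: [-0.0, -0.3, 0.6]
grip_width: 0.996
```

View pics/s10.png

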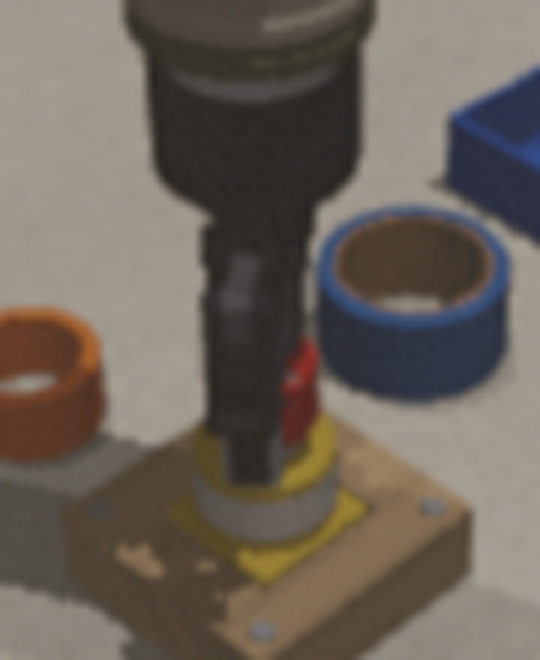

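```bash
python3 -m handwheel '[[[0,0,0,0,0,0,0.07],[0,0,0,0,0,0,0.06],[0,0,0,0,0,0,0.05],[0,0,0,0,0,0,0.044],[0,0,0,0,0,0,0.038],[0,0,0,0,0,0,0.036],[0,0,0,0,0,0,0.036],[0,0,0,0,0,0,0.036]]]' 60
python3 - <<'E'
from h import *
print(manip.get_obs()['torque'])
crop(manip.camera('scene'),250,130,90,110,6,'s11.png')
E
```

```text
clock: 12.2
position: [0.5001, -0.0202, 0.0868]
ee_rot: [0.973, 0.229, 0.0, 0.0]
ft_force: [-3.1, 0.2, 5.3]
grip_width: 0.502
[0.12374499 0.35794978 0.04146549]
```

View pics/s11.png

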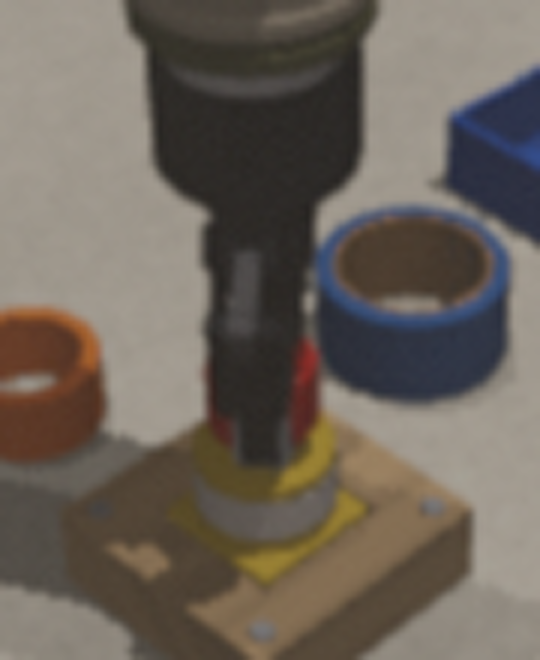

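The cap is gripped (0.502, about 43 mm). I'll raise the grip to 100 N and start the anticlockwise turn, which is negative about tool z, rising with the thread.

```bash
python3 -m handwheel '[[[0,0,0,0,0,0,0.034],[0,0,0,0,0,0,0.034],[0,0,-0.0001,0,0,-0.06,0.034],[0,0,-0.0002,0,0,-0.12,0.034],[0,0,-0.0004,0,0,-0.2,0.034],[0,0,-0.0006,0,0,-0.28,0.034],[0,0,-0.0007,0,0,-0.36,0.034]]]' 100
python3 - <<'E'
from h import *
from scipy.spatial.transform import Rotation as R
o=manip.get_obs();M=R.from_quat(o['ee_rot']).as_matrix();print(o['torque'],o['joint_pos'][6],np.degrees(np.arctan2(M[1,0],M[0,0])))
crop(manip.camera('scene'),250,130,90,110,6,'s12.png')
E
```

```text
clock: 13.12
position: [0.5003, -0.02, 0.0876]
ee_rot: [0.916, 0.401, 0.0, 0.0]
ft_force: [-2.0, 1.2, 5.7]
grip_width: 0.495
[ 0.2815089   0.41301787 -0.12685315] -0.9301547623163248 47.237057901959524
```

View pics/s12.png

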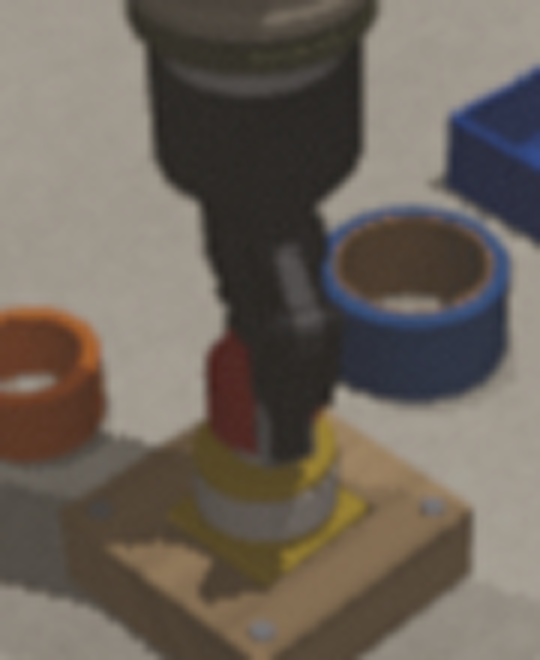

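```bash
python3 -m handwheel '[[[0,0,-0.0002,0,0,-0.1,0.034],[0,0,-0.0003,0,0,-0.2,0.034],[0,0,-0.0005,0,0,-0.3,0.034],[0,0,-0.0006,0,0,-0.4,0.034],[0,0,-0.0008,0,0,-0.5,0.034],[0,0,-0.001,0,0,-0.6,0.034],[0,0,-0.0011,0,0,-0.7,0.034],[0,0,-0.0013,0,0,-0.8,0.034]]]'
cat > q.py <<'E'
from h import *
from scipy.spatial.transform import Rotation as R
o=manip.get_obs();M=R.from_quat(o['ee_rot']).as_matrix();print(o['torque'],o['joint_pos'][6],np.degrees(np.arctan2(M[1,0],M[0,0])),np.arctan2(M[1,0],M[0,0])-.462)
E
python3 q.py
```

```text
clock: 14.18
position: [0.4995, -0.0194, 0.0888]
ee_rot: [0.687, 0.726, -0.0, -0.0]
ft_force: [-5.8, 2.9, 8.3]
grip_width: 0.491
[ 0.80904933  1.35179157 -0.1616635 ] -0.15978389875695562 93.13792100754729 1.1635633800440945
```

```bash
python3 -m handwheel '[[[0.0005,-0.001,-0.0003,0,0,-0.1,0.034],[0.0005,-0.001,-0.0006,0,0,-0.2,0.034],[0.0005,-0.001,-0.0009,0,0,-0.3,0.034],[0.0005,-0.001,-0.0011,0,0,-0.4,0.034],[0.0005,-0.001,-0.0013,0,0,-0.5,0.034],[0.0005,-0.001,-0.0015,0,0,-0.6,0.034],[0.0005,-0.001,-0.0016,0,0,-0.65,0.034]]]'
python3 q.py;python3 - <<'E'
from h import *
crop(manip.camera('scene'),250,130,90,110,6,'s13.png')
E
```

```text
clock: 15.05
position: [0.4982, -0.0193, 0.0901]
ee_rot: [0.42, 0.907, -0.0, -0.001]
ft_force: [-5.6, 2.8, 7.7]
grip_width: 0.497
[ 0.4264178   1.27461581 -0.14500015] 0.4601553197789703 130.31215355966083 1.8123761349805305
```

View pics/s13.png

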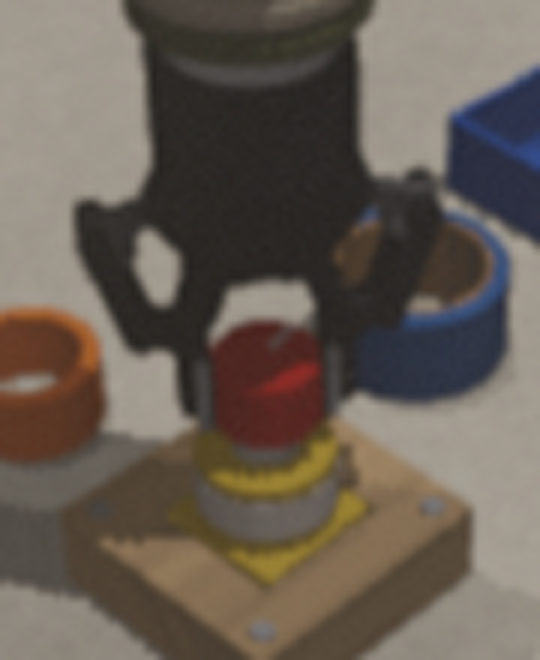

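The jaws now straddle the cap and the pointer shows, running from crop (272,347) to (313,315). I'll work out its angle.

```bash
python3 - <<'E'
from h import *
f=lambda x,y:((x+.5)/6-.5+250,(y+.5)/6-.5+130)
a=atz('scene',*f(272,347),.123);b=atz('scene',*f(313,315),.123);print(a,b,np.degrees(np.arctan2(*(b-a)[1::-1])),np.linalg.norm(b-a))
f=lambda x,y:((x+.5)/6-.5+230,(y+.5)/6-.5+150)
a=atz('scene',*f(388,239),.12);b=atz('scene',*f(416,261),.12);print(a,b,np.degrees(np.arctan2(*(b-a)[1::-1])))
crop(manip.camera('scene'),275,175,40,30,16,'s14.png')
E
```

```text
[ 0.50042454 -0.0149073   0.123     ] [0.50366424 0.0096682  0.123     ] 82.4902135002921 0.02478812499301044
[ 0.5009752  -0.01876795  0.12      ] [ 0.51709516 -0.02415989  0.12      ] -18.494484787939996
```

View pics/s14.png

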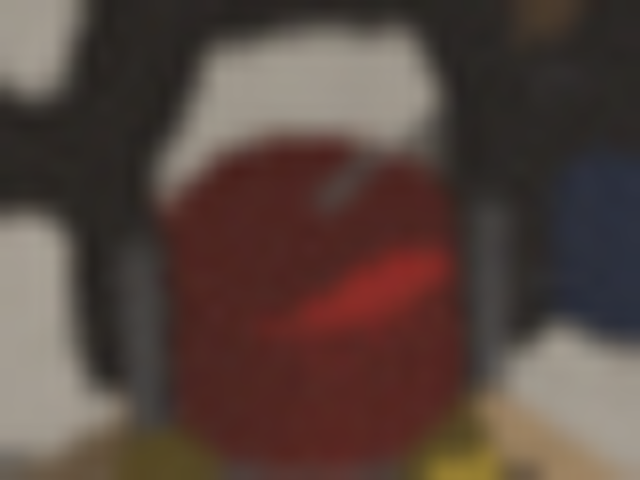

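```bash
python3 - <<'E'
from h import *
f=lambda x,y:((x+.5)/16-.5+275,(y+.5)/16-.5+175)
a=atz('scene',*f(322,210),.123);b=atz('scene',*f(370,155),.123);print(a,b,np.degrees(np.arctan2(*(b-a)[1::-1])),np.linalg.norm(b-a))
E
```

```text
[ 0.50037371 -0.01593621  0.123     ] [ 0.49963813 -0.0018985   0.123     ] 92.99955324753728 0.014056971632542044
```

The pointer is at about 93° from a start of about -15°, so the cap has turned about 1.85 rad with the tool and hasn't slipped. I'll turn on to about 2.55 rad in total.

```bash
python3 -m handwheel '[[[0.0005,-0.0002,-0.0002,0,0,-0.1,0.034],[0.001,-0.0005,-0.0004,0,0,-0.2,0.034],[0.001,-0.0005,-0.0007,0,0,-0.3,0.034],[0.001,-0.0005,-0.0009,0,0,-0.4,0.034],[0.001,-0.0005,-0.0011,0,0,-0.5,0.034],[0.001,-0.0005,-0.0013,0,0,-0.58,0.034],[0.001,-0.0005,-0.0015,0,0,-0.66,0.034],[0.001,-0.0005,-0.0015,0,0,-0.72,0.034]]]'
python3 q.py;python3 - <<'E'
from h import *
crop(manip.camera('scene'),250,130,90,110,6,'s15.png')
E
```

```text
clock: 16.15
position: [0.4973, -0.02, 0.0915]
ee_rot: [0.074, 0.997, -0.001, -0.001]
ft_force: [-5.5, -1.9, 5.7]
grip_width: 0.492
[-0.35270426  1.09903048 -0.11512037] 1.1390023841198607 171.51253872690265 2.5314585092387345
```

View pics/s15.png

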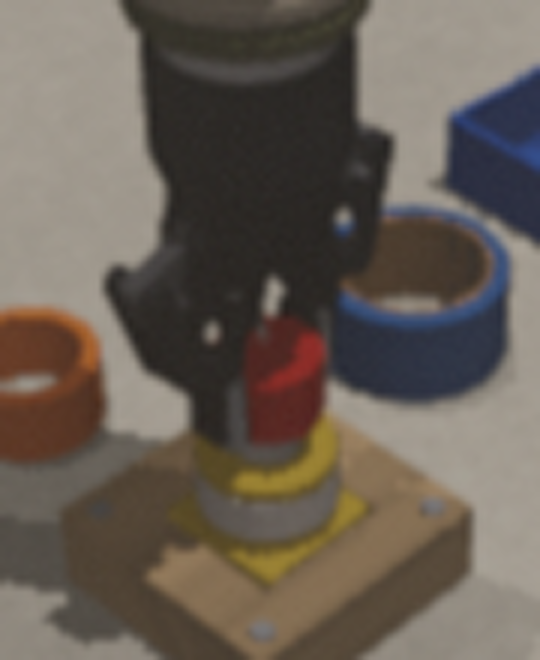

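The tool has turned 2.53 rad, inside the 2.2 to 2.8 window. I'll try a small straight lift and watch the force.

```bash
python3 -m handwheel '[[[0.001,0,-0.0005,0,0,0,0.034],[0.001,0,-0.001,0,0,0,0.034],[0.001,0,-0.002,0,0,0,0.034],[0.001,0,-0.003,0,0,0,0.034],[0.001,0,-0.003,0,0,0,0.034]]]';python3 q.py
```

```text
clock: 16.82
position: [0.4969, -0.0193, 0.0945]
ee_rot: [0.075, 0.997, -0.0, 0.0]
ft_force: [-1.5, -1.4, -0.8]
grip_width: 0.491
[-0.14124104  0.28182678  0.03083615] 1.1413202392129747 171.41645844615252 2.5297815919934044
```

Moving 3 mm up leaves the vertical force near zero and no torque, so nothing is catching. I'll lift a little more and look.

```bash
python3 -m handwheel '[[[0,0,-0.001,0,0,0,0.034],[0,0,-0.003,0,0,0,0.034],[0,0,-0.005,0,0,0,0.034],[0,0,-0.007,0,0,0,0.034],[0,0,-0.007,0,0,0,0.034]]]';python3 q.py;python3 - <<'E'
from h import *
crop(manip.camera('scene'),250,130,90,110,6,'s16.png')
E
```

```text
clock: 17.45
position: [0.4972, -0.0191, 0.1018]
ee_rot: [0.075, 0.997, 0.0, 0.0]
ft_force: [-0.4, -0.3, -0.8]
grip_width: 0.496
[ 0.02242789  0.04247968 -0.06292029] 1.1497388843012462 171.42292735205368 2.5298944957003813
```

View pics/s16.png

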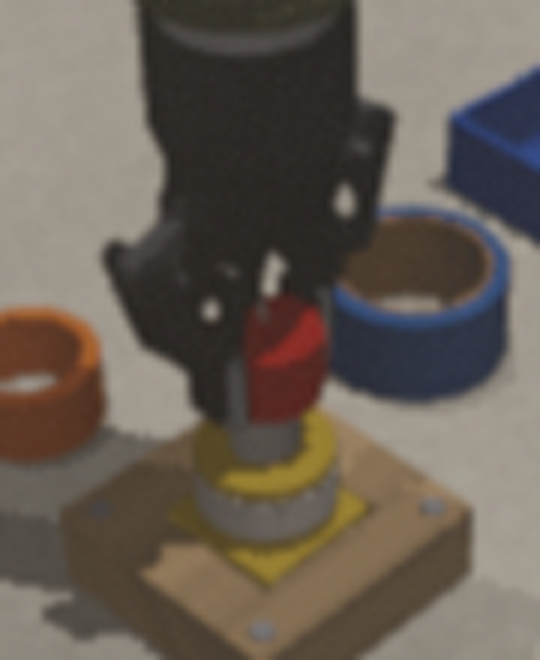

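The cap rises off the white neck while the jar's shoulder hasn't moved. The lower edge must reach about 20 mm above the rim (0.114 + 0.020 m), so I'll lift another 29 mm.

```bash
python3 -m handwheel '[[[0,0,-0.004,0,0,0,0.034],[0,0,-0.009,0,0,0,0.034],[0,0,-0.015,0,0,0,0.034],[0,0,-0.021,0,0,0,0.034],[0,0,-0.027,0,0,0,0.034],[0,0,-0.029,0,0,0,0.034],[0,0,-0.029,0,0,0,0.034],[0,0,-0.029,0,0,0,0.034]]]';python3 q.py;python3 - <<'E'
from h import *
b=manip.camera('scene');cv2.imwrite('pics/s17f.png',b);crop(b,250,110,90,130,6*0+4.6,'s17.png')
cv2.imwrite('pics/t17.png',manip.camera('top'))
print((proj('scene',[.498,-.021,.134])-[250,110]+.5)*4.6,(proj('scene',[.498,-.021,.114])-[250,110]+.5)*4.6)
E
```

```text
clock: 18.5
position: [0.4967, -0.0193, 0.1302]
ee_rot: [0.075, 0.997, -0.0, -0.0]
ft_force: [-0.5, 1.1, -0.8]
grip_width: 0.493
[ 0.04819466  0.01569988 -0.0080468 ] 1.182733524592416 171.42076251683406 2.5298567121980358
[197.45266129 346.63086141] [198.8437473  377.19065415]
```

View pics/s17.png

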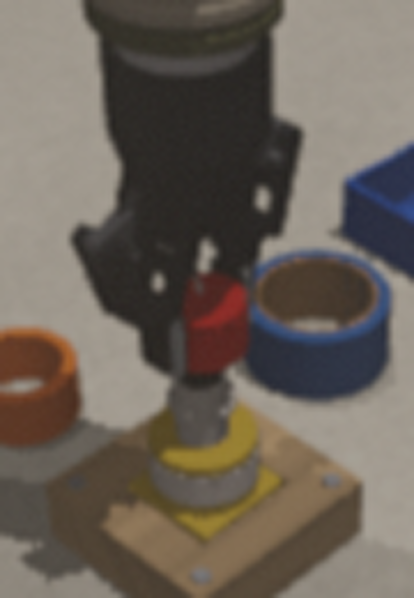

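View pics/s17f.png

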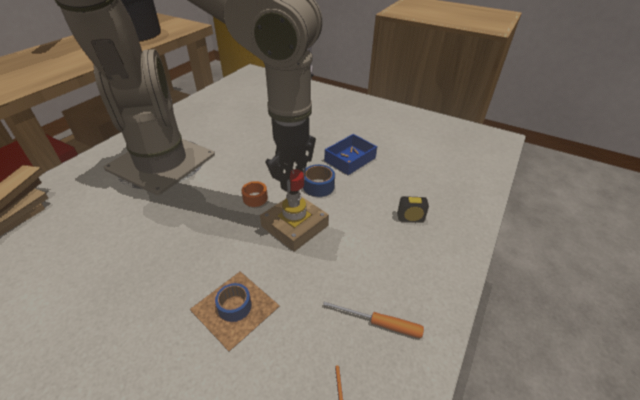

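View pics/t17.png

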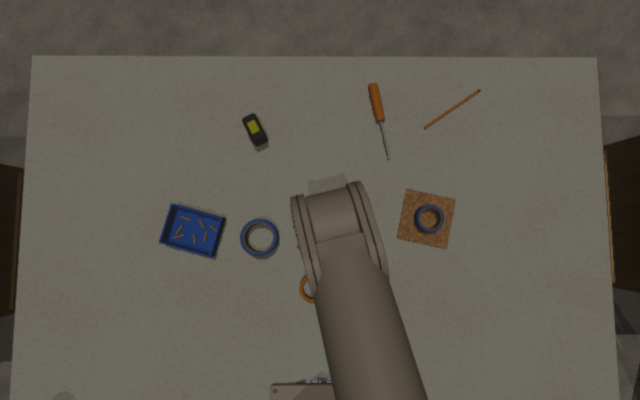

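The cap is level and held, with its lower edge at about 0.133 m, 19 mm above the rim. Both pictures show the jar seated, with the dark sealing disc in its mouth at crop (205,378). The roll is in the middle of the pad at top (430,219), and the bin, tape measure and screwdriver are where they were. I'll hand in.

```bash
python3 - <<'E'
from workcell import manip
print(manip.hand_in()); o=manip.get_obs();print(o['clock'],o['position'],o['grip_width'],o['ft_force'])
E
```

```text
the job is handed in; nothing more can be done
None
the job is handed in; nothing more can be done
```

I carried out the job as asked and handed it in at about 18.6 s of the 56 s allowed.

- **Roll:** I slid the smaller blue roll straight up off the jar and set it flat on the cork pad. In the scene view its centre is within about 1.5 mm of the pad's centre.
- **Cap:** I turned it anticlockwise by 2.53 rad at the tool. At 1.81 rad of tool turn the pointer line read about 1.88 rad, so it hadn't slipped by then. It lifted off with almost no pull.
- **Final pose:** The cap is still gripped with the tool vertical. Its lower edge is about 19 mm above the rim by the arm's height. The picture agrees to within roughly 3 mm.
- **Rest of the scene:** The last pictures show the jar seated in the holder with the dark disc in its mouth. The bin, tape measure and screwdriver are where they started.

**Checks that disagreed or were missing:**
- The two cameras differed by 2 to 4 mm in x. I used their mean for the pad and robot-checked scene values for the cap.
- While unscrewing, the side force reached about 6 N and the upward force about 8 N, and both eased once the cap came free.
- No state could be read after handing in, so the final second is unchecked.

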